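# Load the protective window into the laser console

## Robot

A 6-joint arm with a two-finger parallel gripper is mounted at the origin on the work surface. World frame = base frame: x ahead of the robot, y to its left, z up, the work surface at z = 0. Lengths are in mm, angles in rad, forces in N, time in s.
With the tool pointing down it reaches from about 350 to 775 mm from the base axis. Payload 7.3 kg.
Tool frame: the origin (TCP) lies midway between the tips of the shut fingers; the grasp point (between the pads) lies 19 mm behind it; z points along the fingers, y is the line along which they close (so a half turn about z gives the same grasp; the last joint's range is limited). The gripper opens to 92 mm and grips with 3 to 60 N. Pads are 19 mm wide; open, the fingers measure 130 mm over their backs; the gripper's body (75 mm by 190 mm) begins 47 mm behind the grasp point.
Start: joints at [1.066, 0.342, 1.524, -0, 1.275, -0.146], TCP at [184.341, 491.593, 226.741] pointing down, gripper open.
Joint ranges: [-2.53, 2.53], [-0.77, 2.02], [0.04, 2.7], [-1, 4.14], [0.28, 2.66], [-3.11, 3.11]. Speed limits (rad/s): [2.57, 2.57, 3.14, 3.14, 3.14, 3.14].

## Interface

Orientations are given as [roll, pitch, yaw] about the fixed x, y, z axes, in that order (R = Rz(yaw) Ry(pitch) Rx(roll)).
In Python, from plant import bot gives the robot as it stands.
- The arm moves only by the tool jog_arm, never from a script. Its arguments are lists of equal length, an entry for each row: "dp": the shift along the tool's x, y, z in m, a list of three; "twist": the turn about the tool's z in degrees. A call has 1 to 10 rows; each row shifts and turns the commanded pose from where the row before left it, along the tool's axes as they then stand; what a row does not reach is not made up. A row lasts 1/8 s, in which the tool goes at most 62.5 mm and 10.7 degrees, less where a joint would pass 70% of its speed; a pose out of reach is approached as far as the arm can. A call is refused whole if a number of a shift passes 0.0625 or a number of a turn 10.7, either way. A call with a gripper value outside its range is refused whole. "jaw" is the finger opening in m, from 0 to 0.0918, set as the call begins (left out, the last holds). The fingers move at their own pace and stop on an object; the grip force is fixed at half the most. Time passes only in rows, so rows that do not move let the fingers close. It gives the time, the measured TCP pose, the force, the opening and the grip force at its end, in the units of the state.
- bot.get_obs(): the state, without advancing time (a new reading comes with each control period).
- bot.capture(name): name is "side" or "top"; returns the picture (384x512x3 uint8, blue, green, red); there is no depth.
- bot.camera_params(name): a dict with "fx", "fy", "cx", "cy" (pixels), "R" (3x3) and "t" (3): a world point X has camera coordinates R X + t. Camera axes: x right, y down, z forward; pixel columns grow to the right and rows downward; lengths in mm; the calibration is good to about 2 mm. A picture is of the moment at which its call begins. camera_params takes no time and is no camera call.
- bot.close_job(): hands the job in; it is judged then, once.
Trained networks look in the newest picture that a camera, given by its name, has taken for a name from the list of things; names that differ only in an ending like _2 or _b are one class to them, and where a whole thing is asked for, a point or a joint stands for the part that bears it (a point fixed in the world has none). Each returns a list of dicts, best first, with "confidence" (0 to 1); they miss things now and then, are a little off and sometimes report something else, mostly with a low value. They report only what shows in the picture. A call takes as long as a camera call. They do not tell look-alikes from the thing itself.
- bot.find_in(camera, label): "bbox" ([centre column, centre row, width, height] in pixels, round what is visible of it).
- bot.masks_of(camera, label): "pixels" (384x512 bool, what is visible of it) and "bbox" ([centre column, centre row, width, height] in pixels, round what is visible of it).
The state is a dict: "time": time; "joint_positions": joint angles; "dq": joint speeds; "tau": joint torques, N m; "tool_pos": TCP position; "tcp_rot": TCP orientation; "contact_force": force on the tool from outside, world axes, zero at the start; "moment": the same for the moment, N m; "grip_width": finger opening in mm; "finger_force": force on a finger pad.
Only numpy, scipy, OpenCV 4.12 (cv2) and the standard library are available. Lean on these libraries where they do the work, as an engineer would, in place of code of your own. Each camera call takes 0.05 s, during which the arm holds its last target. There are 200 camera calls.

## Task

A fresh protective window, a glass disc in a dark metal ring, lies on the flat front part of the laser console's open drawer. Without gripping or lifting it, push it gently with the fingertips along the drawer until it drops flat into the round recess, then push the drawer fully shut by its bar handle and come clear. Leave everything else on the cart where it stands.

Things in the scene. Friction and masses are not known exactly. Their poses are not given: they have to be found in the camera images.
- window: the window to load: flat disc, dark metal ring with clear glass, 44 mm across, 6 mm thick, about 25 g, loose on the drawer's flat top; origin at the centre of its underside
- seat (a point): centre of the floor of the round recess in the drawer: 47 mm across, 7 mm deep, so its rim and the drawer's flat top lie 7 mm above this point and a seated window lies 1 mm below them. The recess moves with the drawer; with the drawer open its centre is 52 to 60 mm in front of the console's face
- drawer (a joint): how far the drawer is out (m): 0 fully shut, about 0.15 to 0.158 at the start (stop at 0.158). It slides level, along the console's x axis, stays where it is left and needs about 4 N to move. Its flat aluminium tongue is 88 mm wide; from the recess centre the flat top runs 108 mm towards the handle. Only 3 mm is free above the flat top inside the console, so an unseated window blocks it
- drawer_bar (a point): middle of the drawer's bar handle: a level round bar 11 mm thick and 101 mm long, across the front of the drawer, standing 35 mm out from its front plate, 34 mm above the cart top and 11 mm below the drawer's flat top. It moves with the drawer
- console: the laser console, fixed: white housing 300 mm wide, 280 mm deep, 95 mm high at the front, its display head set back about 40 mm from the front face and rising to 293 mm. Origin on the cart top below the middle of its front face; its x axis points into the console (the way the drawer shuts), z up; the drawer's flat top is 45 mm above the origin
- dish: bystander: round stainless dish, 92 mm across, 24 mm high; origin at the centre of its underside
- old_window: bystander: the worn window that was taken out, clouded grey, 44 mm across, 6 mm thick, lying in the dish; origin at the centre of its underside
- case: bystander: flat round black case, 68 mm across, 26 mm high; origin at the centre of its underside
- driver: bystander: black-handled screwdriver lying flat, 170 mm long, 26 mm thick; origin under its middle
- solvent: bystander: white solvent bottle, 60 mm across, 150 mm high; origin at the centre of its underside
- swabs: bystander: glass swab jar with steel lid, 64 mm across, 85 mm high; origin at the centre of its underside
- blower: bystander: black rubber dust blower standing upright, 60 mm across, 125 mm high; origin at the centre of its underside
- wipes: bystander: white box of wipes, 110 x 200 x 85 mm; origin at the centre of its underside
Not all that is in view belongs to the job. What is shaped like the window but blue or brown is not meant.

How it is judged (in metres and radians):
On the way, in this order (a step that is already met when the one before it is completed fails the run):
1. the window lies flat at the bottom of the recess (horizontal distance between window and seat below 0.003 m and z of window in the frame of seat between -0.002 and 0.0015 m and angle between window's own z axis and vertical below 0.06 rad), for 0.2 s.
2. the drawer is shut with the window in it (all of step 1 and value of joint drawer below 0.004 m), for 0.2 s.
At the end, for the whole second after the job is handed in: The window lies flat (within 0.06 rad) on the floor of the recess (within 1.5 mm in height), within 3 mm of its centre, the drawer is shut to within 4 mm, and all is at rest (all of step 2 and linear speed of window below 0.02 m/s); the robot touches nothing.
It fails at once if the window is lifted off the drawer (z of window in the frame of console above 0.057 m).
It fails at once if the window falls off the drawer (z of window in the frame of console below 0.03 m).
It fails at once if the window is tipped on edge or over (angle between window's own z axis and vertical above 0.6 rad).
It fails at once if the window is pressed or squeezed with more than 30 N (contact force between the fingers and window above 30 N).
It fails at once if a bystander is moved more than 20 mm (distance of any of dish, old_window, case, driver, solvent, swabs, blower, wipes from where it was at the start of the episode above 0.02 m).
It also fails if it takes over 51 s, if anything falls off the work surface, if the arm or the gripper's body presses on something with over 40 N, if the wrist force passes 120 N, or if a joint passes its speed limit or range.

## Working session

There is one attempt and no reset: what is moved stays moved. The work goes in short steps, Python scripts to look and compute and a tool call to move; the robot and the scene stay as the last step left them, time stands still between calls to the robot, and variables do not carry over. Pictures are saved under pics/ and viewed, at most 10 in all, crops included, and the job is handed in when it is done.

Besides the shell and the picture viewer there is one more tool, called after ">>>" in YAML: its name, and indented under it one key for each argument. jog_arm: Moves the arm, as the interface text tells. Its arguments: {"type":"object","properties":{"dp":{"type":"array"},"twist":{"type":"array"},"jaw":{"type":"number"}},"required":["dp","twist"]}

```bash
mkdir -p pics; python3 - <<'E'
from plant import bot
import cv2
for c in("side","top"):
    cv2.imwrite(f"pics/{c}0.png",bot.capture(c))
    p=bot.camera_params(c);print(c,p)
    for l in("window","seat","drawer_bar","drawer","console"):
        print(l,[(round(d['confidence'],2),[round(float(v),1) for v in d['bbox']]) for d in bot.find_in(c,l)][:5])
o=bot.get_obs();print(o)
E
```

```text
side {'fx': 369.5017691172367, 'fy': 369.5017691172367, 'cx': 256.77520889490415, 'cy': 196.0719642425014, 'R': array([[ 0.11255941,  0.99364101,  0.00281524],
       [ 0.66374786, -0.07308018, -0.74437763],
       [-0.73943841,  0.08565531, -0.66775296]]), 't': array([-206.25755498, -295.59218633, 1404.42435379])}
window [(0.65, [122.5, 197.1, 241.3, 169.9]), (0.5, [260.7, 229.5, 13.8, 13.4]), (0.49, [229.5, 186.4, 12.8, 9.9]), (0.44, [210.8, 204.5, 16.3, 13.2]), (0.15, [209.5, 254.6, 35.2, 37.5])]
seat [(0.6, [200.4, 208.6, 80.0, 36.2])]
drawer_bar [(0.91, [201.1, 205.8, 76.3, 34.3])]
drawer [(0.64, [198.7, 209.1, 75.8, 35.0])]
console [(0.64, [121.5, 197.2, 239.7, 172.8])]
top {'fx': 397.5099078447275, 'fy': 397.5099078447275, 'cx': 257.0307843565126, 'cy': 186.95047133246467, 'R': array([[ 9.35516064e-06, -9.99866505e-01, -1.63392567e-02],
       [-9.86366057e-01,  2.67966140e-03, -1.64544284e-01],
       [ 1.64566102e-01,  1.61180275e-02, -9.86234357e-01]]), 't': array([150.40700357, 556.09831939, 971.6021837 ])}
window [(0.71, [307.1, 201.2, 12.6, 16.3]), (0.66, [254.8, 175.8, 
[... 360 characters left out ...]
24.0, 28.3])]
{'time': 0.6, 'joint_positions': array([ 1.06602503e+00,  3.42024093e-01,  1.52408677e+00,  2.31996813e-05,
        1.27539560e+00, -1.46006200e-01]), 'dq': array([ 0.00113832, -0.00108324, -0.00182514,  0.00024505, -0.00131085,
        0.0014072 ]), 'tau': array([-5.61088855e-04, -4.30922127e+01, -2.44399631e+01,  7.16555631e-02,
        4.83514555e-02,  2.86276236e-05]), 'tool_pos': array([184.32610407, 491.60747675, 226.73261965]), 'tcp_rot': array([ 3.14150415e+00, -9.41924362e-06,  2.78282080e+00]), 'contact_force': array([ 0.08579975, -0.15760515, -0.11651965]), 'moment': array([-0.0575102 ,  0.02655398,  0.01876213]), 'finger_force': 0.0, 'grip_width': 91.83488486378212}
```

View pics/top0.png

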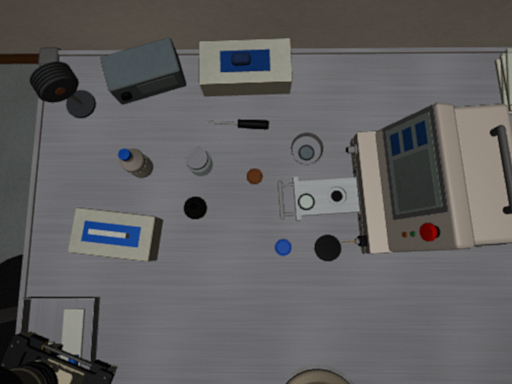

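View pics/side0.png

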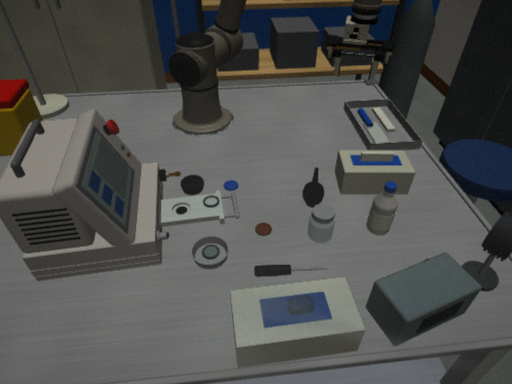

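```bash
cat > h.py <<'E'
from plant import bot
import cv2,numpy as np
def w(c,uv,z):
    p=bot.camera_params(c);uv=np.atleast_2d(uv)
    r=np.c_[(uv[:,0]-p['cx'])/p['fx'],(uv[:,1]-p['cy'])/p['fy'],np.ones(len(uv))]@p['R']
    o=-p['R'].T@p['t'];return o+r*((z-o[2])/r[:,2])[:,None]
def px(c,X):
    p=bot.camera_params(c);q=np.atleast_2d(X)@p['R'].T+p['t']
    return np.c_[p['fx']*q[:,0]/q[:,2]+p['cx'],p['fy']*q[:,1]/q[:,2]+p['cy']]
E
python3 - <<'E'
from h import *
a=cv2.imread("pics/top0.png")[160:240,265:375];b=cv2.imread("pics/side0.png")[180:235,150:250]
a=cv2.resize(a,None,fx=7,fy=7,interpolation=cv2.INTER_CUBIC)[:300+260];
cv2.imwrite("pics/c0.png",a)
b=cv2.resize(b,None,fx=8,fy=8,interpolation=cv2.INTER_CUBIC)
cv2.imwrite("pics/c1.png",b)
print(w("top",[[306,201]],51),w("top",[[337,196]],45))
print(w("side",[[211,204]],51),w("side",[[181,210]],45))
E
```

```text
[[519.25726729  25.50907208  51.        ]] [[532.72682341 -54.32536603  45.        ]]
[[536.82071539  24.99232448  51.        ]] [[544.78989353 -53.82413492  45.        ]]
```

View pics/c0.png

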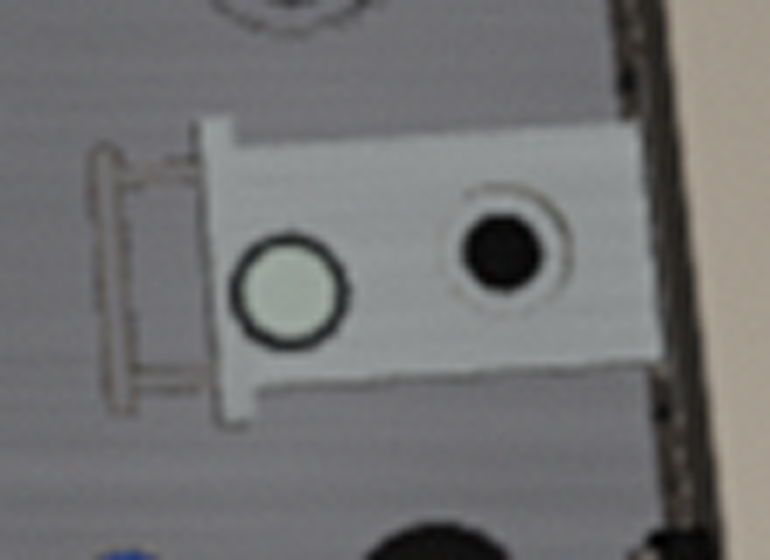

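View pics/c1.png

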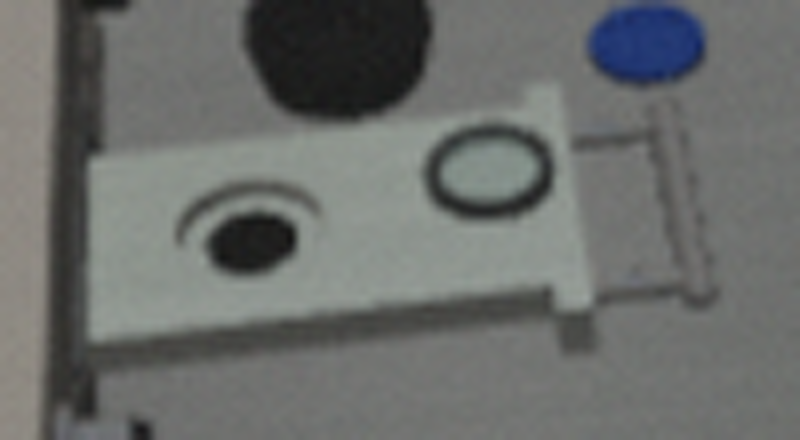

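```bash
python3 - <<'E'
from h import *
np.set_printoptions(precision=1,suppress=True)
T=lambda p:(np.array(p,float)+.5)/7-.5+[265,160]
S=lambda p:(np.array(p,float)+.5)/8-.5+[150,180]
from scipy.optimize import least_squares
def tri(n,a,b,z):
    s=least_squares(lambda X:np.r_[px("top",X)[0]-T(a),px("side",X)[0]-S(b)],[530,0,45.])
    print(n,s.x,s.cost,"top",w("top",[T(a)],z)[0],"side",w("side",[S(b)],z)[0])
tri("win",(290,292),(490,170),50)
tri("hole",(502,253),(253,243),38)
tri("bar1",(105,150),(700,297),34);tri("bar2",(122,410),(665,105),34)
e=w("top",T([(236,146),(640,122),(250,385),(660,358),(445,249),(573,249),(508,183),(508,315)]),45);print(e)
e2=w("side",S([(90,157),(525,108),(90,342),(550,290)]),45);print(e2)
for q in((e[0]-e[1]),(e[2]-e[3]),e2[1]-e2[0],e2[3]-e2[2]):print(np.degrees(np.arctan2(q[1],q[0])))
f=w("top",T([(105,150),(122,410)]),34);print(f);d=f[0]-f[1];print(np.degrees(np.arctan2(d[1],d[0])),np.linalg.norm(d))
E
```

```text
win [519.1  24.8  46.3] 0.01038146135660465 top [518.7  25.4  50. ] side [523.2  24.7  50. ]
hole [534.8 -54.6  35.7] 0.01832059985793527 top [534.5 -53.8  38. ] side [537.2 -54.6  38. ]
bar1 [574.1  90.9  33.6] 0.013087779219103889 top [574.1  91.2  34. ] side [574.5  90.6  34. ]
bar2 [477.4  85.7  33. ] 0.008247766183695113 top [477.4  85.9  34. ] side [478.6  85.4  34. ]
[[ 573.4   43.6   45. ]
 [ 581.9 -104.6   45. ]
 [ 485.4   40.    45. ]
 [ 495.  -108.3   45. ]
 [ 535.   -31.9   45. ]
 [ 534.9  -78.4   45. ]
 [ 559.3  -55.6   45. ]
 [ 510.7  -54.    45. ]]
[[ 496.4 -109.6   45. ]
 [ 487.4   37.    45. ]
 [ 584.4 -102.7   45. ]
 [ 577.    42.4   45. ]]
93.28706584275145
93.68855135521328
93.51731030666139
92.8876561572351
[[574.1  91.2  34. ]
 [477.4  85.9  34. ]]
3.1456057798134034 96.83981803085193
```

The window is the clear-glass, dark-ringed disc on the drawer at top (306,201). The look-alikes are brown (254,176), blue (284,247) and the clouded one in the dish (307,152). The crops confirm clear glass and a dark ring, with the recess at top (337,196).

>>> jog_arm:
  dp:
    - [-0.0456,-0.0282,0]
    - [-0.0456,-0.0282,0]
    - [-0.0456,-0.0282,0]
    - [-0.0456,-0.0282,0]
    - [-0.0456,-0.0282,0]
    - [-0.0456,-0.0282,0]
    - [-0.0456,-0.0282,0]
    - [-0.0456,-0.0282,0]
    - [-0.0456,-0.0282,0]
    - [-0.0456,-0.0282,0]
  twist: [0,0,0,0,0,0,0,0,0,0]
  jaw: 0.024

```text
time: 1.85
tool_pos: [513.3, 65.9, 226.9]
tcp_rot: [3.141, 0.0, 2.783]
contact_force: [1.2, 1.2, 0.2]
grip_width: 23.9
finger_force: 0.0
```

>>> jog_arm:
  dp:
    - [0,0,0.01]
    - [0,0,0.01]
    - [0,0,0.01]
    - [0,0,0.01]
    - [0,0,0.01]
    - [0,0,0.01]
    - [0,0,0]
  twist: [9.8,9.8,9.8,9.8,9.8,9.8,0]

```text
time: 2.72
tool_pos: [511.9, 67.4, 166.2]
tcp_rot: [-3.14, -0.0, 1.758]
contact_force: [0.9, -0.5, 0.0]
grip_width: 24.2
finger_force: 0.0
```

>>> jog_arm:
  dp:
    - [0,0,0.03]
    - [0,0,0.03]
    - [0,0,0.03]
    - [0,0,0.018]
    - [0,0,0.006]
    - [0,0,0.003]
    - [0,0,0.001]
    - [0,0,0.001]
    - [0,0,0]
  twist: [0,0,0,0,0,0,0,0,0]

```text
time: 3.85
tool_pos: [512.5, 67.4, 48.1]
tcp_rot: [3.141, 0.0, 1.757]
contact_force: [-0.2, 0.9, 0.2]
grip_width: 24.3
finger_force: 0.0
```

```bash
python3 - <<'E'
from h import *
a=bot.capture("top")[150:240,265:375];b=bot.capture("side")[150:240,150:260]
r=lambda i:cv2.resize(i,(399,326),interpolation=cv2.INTER_CUBIC)
cv2.imwrite("pics/d.png",np.hstack([r(a),r(b)]))
E
```

```text
(no output)
```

View pics/d.png

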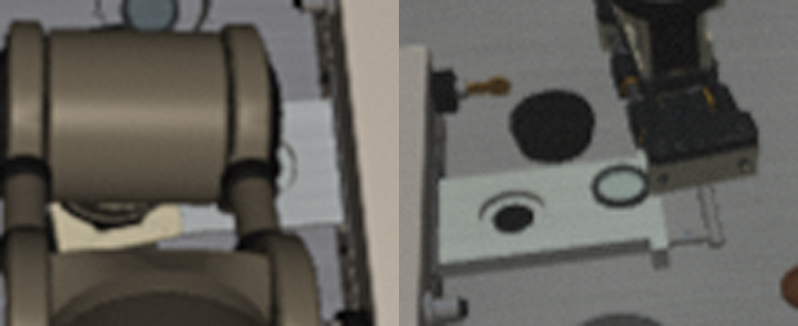

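The side view (right half) shows the window at about (620,187) in the crop, with the fingers just behind it and the recess at (512,215). I'll start pushing.

>>> jog_arm:
  dp:
    - [-0.006,0,0.001]
    - [-0.005,0,0]
    - [-0.003,0,0]
    - [-0.003,0,0]
    - [-0.004,0,0]
    - [-0.005,0,0]
    - [-0.005,0,0]
    - [-0.005,0,0]
    - [-0.005,0,0]
    - [-0.005,0,0]
  twist: [0,0,0,0,0,0,0,0,0,0]

```text
time: 5.2
tool_pos: [520.9, 21.9, 46.7]
tcp_rot: [3.142, -0.0, 1.756]
contact_force: [-0.1, -0.2, -0.3]
grip_width: 23.8
finger_force: 0.1
```

>>> jog_arm:
  dp:
    - [-0.005,0,0]
    - [-0.005,0,0]
    - [-0.005,0,0]
    - [-0.005,0,0]
    - [-0.003,0,0]
    - [-0.002,0,0]
    - [0,0,0]
  twist: [0,0,0,0,0,0,0]

```text
time: 6.08
tool_pos: [525.4, -2.4, 46.7]
tcp_rot: [3.141, -0.0, 1.756]
contact_force: [-0.1, 0.8, -0.1]
grip_width: 24.4
finger_force: 0.0
```

```bash
python3 - <<'E'
from h import *
b=bot.capture("side")[175:235,150:250]
cv2.imwrite("pics/e.png",cv2.resize(b,None,fx=8,fy=8,interpolation=cv2.INTER_CUBIC))
print(bot.get_obs()['tool_pos'],bot.get_obs()['contact_force'])
E
```

```text
[525.39705399  -2.31170444  46.72246965] [-0.54886784  0.96604416 -0.50429465]
```

View pics/e.png

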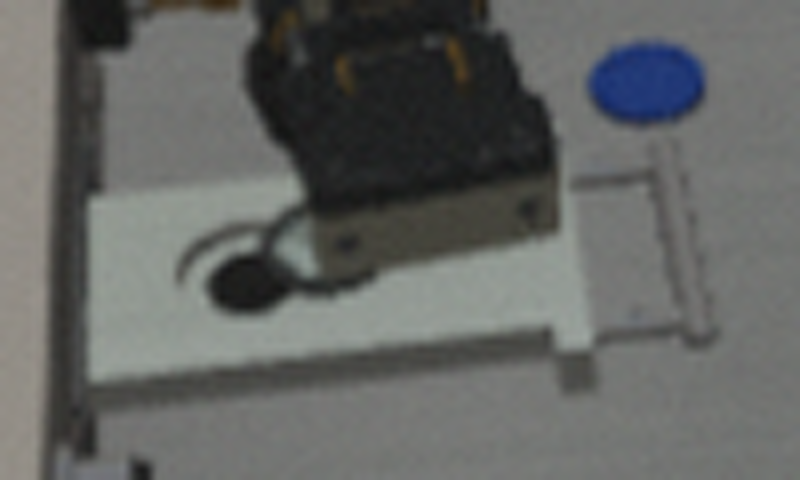

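```bash
python3 - <<'E'
from h import *
t=np.linspace(0,2*np.pi,200)
for n,c,r,z in(("win",(530.6,-29.7),22,51),("winbot",(530.6,-29.7),22,45),("rim",(535,-54.7),23.5,45),("win0",(520,25),22,51)):
    p=px("side",np.c_[c[0]+r*np.cos(t),c[1]+r*np.sin(t),0*t+z])
    o=(150,175 if n!="win0" else 180)
    q=(p-o+.5)*8-.5
    print(n,q.min(0),q.max(0))
E
```

```text
win [257.22128565 190.28217686] [391.80807137 281.45373832]
winbot [259.63211707 203.46613613] [393.65899641 294.70672736]
rim [177.59090291 214.76836891] [321.95079004 313.30660895]
win0 [424.23818793 117.58301186] [556.48593771 206.477318  ]
```

The window is nested between the fingers, with its left edge at crop column 262 against a predicted 257. The drawer has not moved. I'll push the last 25 mm slowly.

>>> jog_arm:
  dp:
    - [-0.003,0,0]
    - [-0.003,0,0]
    - [-0.003,0,0]
    - [-0.003,0,0]
    - [-0.003,0,0]
    - [-0.003,0,0]
    - [-0.002,0,0]
    - [-0.002,0,0]
    - [-0.0015,0,0]
    - [-0.001,0,0]
  twist: [0,0,0,0,0,0,0,0,0,0]

```text
time: 7.38
tool_pos: [530.0, -26.5, 46.7]
tcp_rot: [3.142, -0.0, 1.757]
contact_force: [-0.4, 0.1, -0.3]
grip_width: 23.8
finger_force: 0.0
```

```bash
python3 - <<'E'
from h import *
b=bot.capture("side")[175:235,150:250]
cv2.imwrite("pics/f.png",cv2.resize(b,None,fx=8,fy=8,interpolation=cv2.INTER_CUBIC))
E
```

```text
(no output)
```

View pics/f.png

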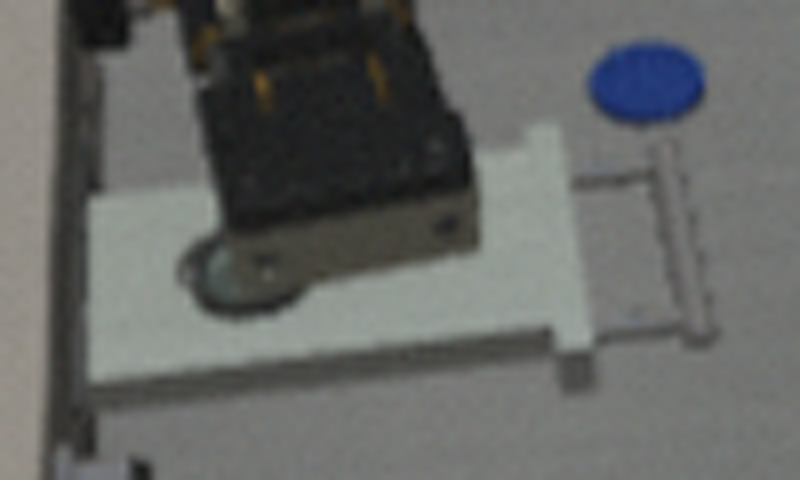

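>>> jog_arm:
  dp:
    - [-0.001,0,0]
    - [-0.0005,0,0]
    - [-0.0005,0,0]
    - [-0.0005,0,0]
    - [0,0,0]
  twist: [0,0,0,0,0]

```text
time: 8.05
tool_pos: [530.4, -28.9, 46.7]
tcp_rot: [3.142, -0.0, 1.757]
contact_force: [0.1, -0.1, 1.2]
grip_width: 24.1
finger_force: 0.0
```

>>> jog_arm:
  dp:
    - [0.01,0,0]
    - [0.02,0,0]
    - [0.03,0,0]
    - [0.03,0,0]
    - [0.02,0,0]
    - [0,0,0]
  twist: [0,0,0,0,0,0]

```text
time: 8.8
tool_pos: [509.3, 81.3, 46.7]
tcp_rot: [-3.141, -0.0, 1.76]
contact_force: [-0.1, -0.3, 0.2]
grip_width: 24.0
finger_force: 0.0
```

```bash
python3 - <<'E'
from h import *
b=bot.capture("side")[175:235,150:250]
cv2.imwrite("pics/g.png",cv2.resize(b,None,fx=8,fy=8,interpolation=cv2.INTER_CUBIC))
t=np.linspace(0,2*np.pi,200)
for z in (44,51):
    p=px("side",np.c_[535+22*np.cos(t),-54.7+22*np.sin(t),0*t+z]);q=(p-(150,175)+.5)*8-.5
    print(z,q.min(0),q.max(0))
E
```

```text
44 [182.67977307 219.99511396] [317.7268276  312.25055719]
51 [179.47810996 204.60802988] [315.19031542 296.78725764]
```

View pics/g.png

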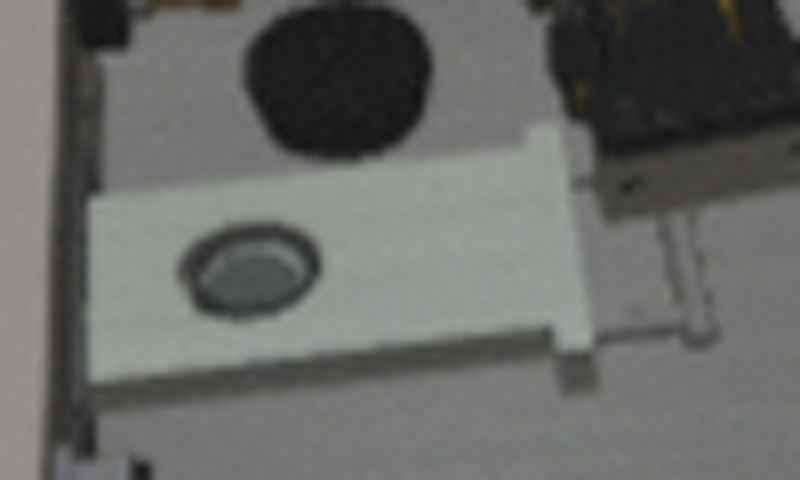

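The window is seated: its outline spans crop columns 182–320 and rows 222–320, flush in the recess rim. Next I'll go in front of the bar.

>>> jog_arm:
  dp:
    - [0,0,-0.01]
    - [0.02,0.008,0]
    - [0.02,0.009,0]
    - [0,0,0.01]
    - [0,0,0.012]
    - [0,0,0.009]
    - [0,0,0]
  twist: [7.5,0,0,0,0,0,0]

```text
time: 9.72
tool_pos: [524.0, 119.5, 24.6]
tcp_rot: [-3.139, 0.0, 1.625]
contact_force: [-0.7, -0.5, -0.7]
grip_width: 24.0
finger_force: 0.0
```

>>> jog_arm:
  dp:
    - [-0.006,0,0]
    - [-0.005,0,0]
    - [-0.002,0,0]
    - [-0.002,0,0]
    - [-0.002,0,0]
    - [-0.003,0,0]
    - [-0.004,0,0]
    - [-0.005,0,0]
    - [-0.006,0,0]
    - [-0.006,0,0]
  twist: [0,0,0,0,0,0,0,0,0,0]

```text
time: 10.98
tool_pos: [527.4, 78.7, 25.8]
tcp_rot: [3.141, -0.0, 1.626]
contact_force: [2.2, 4.0, 0.7]
grip_width: 24.2
finger_force: 1.9
```

>>> jog_arm:
  dp:
    - [-0.006,0,0]
    - [-0.006,0,0]
    - [-0.006,0,0]
    - [-0.006,0,0]
    - [-0.006,0,0]
    - [-0.006,0,0]
    - [-0.006,0,0]
    - [-0.006,0,0]
    - [-0.004,0,0]
    - [-0.002,0,0]
  twist: [0,0,0,0,0,0,0,0,0,0]

```text
time: 12.22
tool_pos: [530.0, 25.0, 25.7]
tcp_rot: [-3.141, -0.0, 1.625]
contact_force: [2.3, 3.5, 2.0]
grip_width: 23.8
finger_force: 1.8
```

>>> jog_arm:
  dp:
    - [-0.003,0,0]
    - [-0.005,0,0]
    - [-0.006,0,0]
    - [-0.006,0,0]
    - [-0.006,0,0]
    - [-0.006,0,0]
    - [-0.006,0,0]
    - [-0.006,0,0]
    - [-0.006,0,0]
    - [-0.005,0,0]
  twist: [0,0,0,0,0,0,0,0,0,0]

```text
time: 13.48
tool_pos: [533.0, -30.1, 25.7]
tcp_rot: [-3.141, -0.0, 1.626]
contact_force: [2.1, 4.6, -1.0]
grip_width: 23.7
finger_force: 1.9
```

>>> jog_arm:
  dp:
    - [-0.004,0,0]
    - [-0.003,0,0]
    - [-0.002,0,0]
    - [-0.002,0,0]
    - [-0.002,0,0]
  twist: [0,0,0,0,0]

```text
time: 14.1
tool_pos: [533.7, -42.7, 25.7]
tcp_rot: [-3.142, -0.0, 1.626]
contact_force: [2.3, 4.1, 0.2]
grip_width: 23.9
finger_force: 1.8
```

>>> jog_arm:
  dp:
    - [-0.002,0,0]
    - [-0.002,0,0]
    - [-0.001,0,0]
    - [-0.001,0,0]
  twist: [0,0,0,0]

```text
time: 14.6
tool_pos: [534.1, -48.4, 25.7]
tcp_rot: [-3.142, -0.001, 1.625]
contact_force: [4.0, 8.2, 0.2]
grip_width: 23.6
finger_force: 3.8
```

>>> jog_arm:
  dp:
    - [-0.001,0,0]
    - [-0.001,0,0]
  twist: [0,0]

```text
time: 14.85
tool_pos: [534.1, -48.6, 25.7]
tcp_rot: [-3.141, -0.003, 1.625]
contact_force: [4.0, 16.3, 1.3]
grip_width: 24.1
finger_force: 8.2
```

>>> jog_arm:
  dp:
    - [-0.001,0,0]
    - [-0.001,0,0]
  twist: [0,0]

```text
time: 15.1
tool_pos: [534.1, -48.8, 25.7]
tcp_rot: [-3.141, -0.006, 1.625]
contact_force: [3.8, 26.2, 3.1]
grip_width: 23.7
finger_force: 12.5
```

The force rises with no motion after about 152 mm of travel, so the drawer is at its stop. I'll back off.

>>> jog_arm:
  dp:
    - [0.004,0,0]
    - [0.01,0,0]
    - [0.03,0,0]
    - [0.05,0,0]
    - [0.05,0,-0.03]
    - [0,0,-0.06]
    - [0,0,-0.06]
    - [0,0,0]
    - [0,0,0]
  twist: [0,0,0,0,0,0,0,0,0]

```text
time: 16.23
tool_pos: [525.6, 90.8, 175.0]
tcp_rot: [-3.14, 0.0, 1.625]
contact_force: [-0.3, -1.1, -0.6]
grip_width: 23.9
finger_force: 0.0
```

```bash
python3 - <<'E'
from h import *
b=bot.capture("side")[150:260,50:260]
cv2.imwrite("pics/z.png",cv2.resize(b,None,fx=3.8,fy=3.8,interpolation=cv2.INTER_CUBIC))
E
```

```text
(no output)
```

View pics/z.png

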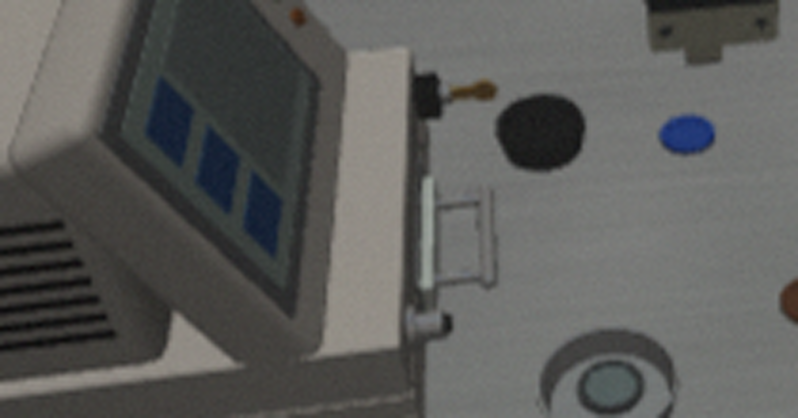

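The picture shows the drawer shut, with its front plate against the console face at crop (428,233), the gripper clear and the bystanders in place. I'm handing in the job.

```bash
python3 -c "
from plant import bot
print(bot.close_job())"
```

```text
the job is handed in; nothing more can be done
None
```

I pushed the window into the recess, shut the drawer to its stop by its bar, moved the arm clear and handed the job in at about 16 s; the hand-in gave no verdict.

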